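# Load the test station and slide its guard shut until it clicks

### The arm

A 6-joint arm with a two-finger parallel gripper is mounted at the origin on the work surface; the furniture and walls round the work are solid. World frame = base frame: x ahead of the robot, y to its left, z up, the work surface at z = 0. Lengths are in m, angles in rad, forces in N, time in s.
With the tool pointing down it reaches from about 0.375 to 0.975 m from the base axis. Payload 3.8 kg.
Tool frame: the origin (TCP) lies on the centre line of the jaws, within the pads' length; the fingertips stand 14 mm ahead of it and the grasp point (between the pads) lies 5 mm behind it; x points along the fingers, y is the direction in which the jaws open and shut, and the axes are right-handed (so a half turn about x gives the same grasp; the last joint's range is limited). The gripper opens to 85 mm and grips with 20 to 120 N. Pads are 22 mm wide; open, the fingers measure 114 mm over their backs; the gripper's body (76 mm by 85 mm) begins 54 mm behind the grasp point. The pads swing forward as they close: fully open they stand 13 mm farther back than shut.
Start: joints at [-1.248, 0.264, 1.604, -0, 1.274, -0.037], TCP at [0.238, -0.632, 0.245] pointing down, gripper open.
Joint ranges: [-2.63, 2.63], [-0.94, 2.18], [0.31, 2.57], [-1.31, 4.45], [0, 2.66], [-2.55, 2.55]. Speed limits (rad/s): [2.57, 2.57, 3.14, 3.14, 3.14, 3.14].

### API

Orientations are given as a rotation vector (axis times angle).
In Python, from workcell import bot gives the robot as it stands.
- The arm moves only by the shell command python3 -m creep 'ROWS' [FORCE]. ROWS is JSON, a list of rows, each an object with "grip": the finger opening in cm, from 0 to 8.54; "dp": the shift along the tool's x, y, z in cm, a list of three; "rotation": the turn, a rotation vector about the tool's x, y, z in rad, a list of three. A call has 1 to 5 rows; each row is the pose to reach, as a shift and turn from the pose commanded when the call began, along the tool's axes at that moment; what a row does not reach only later rows make up. A row lasts 1/12 s, in which the tool goes at most 41.7 mm and 7.16 degrees, less where a joint would pass 70% of its speed; a pose out of reach is approached as far as the arm can. A call with a gripper value outside its range is refused whole. The fingers move at their own pace and stop on an object; FORCE is the grip in N (left out, the last holds). Time passes only in rows, so rows that repeat a pose let the fingers close. It gives the time, the measured TCP pose, the force and the opening at its end, in the units of the state.
- bot.read_state(): the state, without advancing time (a new reading comes with each control period).
- bot.read_camera(name): name is "scene" or "top"; returns (picture, depth): 400x640x3 uint8, red, green, blue; 400x640 float32, m along the optical axis (not along the pixel's ray), 0 where there is no reading.
- bot.get_calibration(name): a dict with "fx", "fy", "cx", "cy" (pixels), "rvec" (rotation vector, rad) and "tvec" (3), from world to camera coordinates, as OpenCV has them. Camera axes: x right, y down, z forward; pixel columns grow to the right and rows downward; lengths in m; the calibration is good to about 2 mm. A picture is of the moment at which its call begins. get_calibration takes no time and is no camera call.
- bot.finish_job(): hands the job in, once; it reports no verdict.
The state is a dict: "time": time; "q": joint angles; "joint_vel": joint speeds; "joint_torque": joint torques, N m; "tool_pos": TCP position; "tcp_rot": TCP orientation; "wrist_force": force on the tool from outside, world axes, zero at the start; "torque": the same for the moment, N m; "width": opening from 0.0 (shut) to 1.0 (fully open).
Only numpy, scipy, OpenCV 4.12 (cv2) and the standard library are available. Lean on these libraries where they do the work, as an engineer would, in place of code of your own. Each camera call takes 0.05 s, during which the arm holds its last target.

### The job

Lay the loose green terminal block in the nest of the small test station, then push the clear sliding guard shut over it until the latch clicks and holds it. The guard runs open again by its spring if it has not latched, and the catch may have been shifted, so feel for the click and do not ram the guard hard into its buffer. Leave the solder spool where it stands.

Things in the scene. Friction and masses are not known exactly. Their poses are not given: they have to be found in the camera images.
- station: test station fixed to the bench: aluminium plate 100 x 260 x 12 mm with rails, a white nest, a clear sliding guard (hood 90 mm in x, 70 mm in y, top 48 mm above the bench) and a grey catch 79 mm high at its -y end. Origin on the bench top; the plate reaches 50 mm either way in x, from -150 to +110 mm in y. y is the slide direction: +y opens the guard, -y shuts it; z up
- nest (a point): centre of the nest floor, 18 mm above the bench, in the station at y = -40 mm; axes as the station's. Pocket 44 mm long (station x) by 18 mm wide (station y), bounded only at its four corners by blue posts 5 mm high, which leave the middle 28 mm of each long side free for fingers
- terminal_mid (a point): loose green terminal block, 12 mm wide (its x) by 38 mm long (its y) by 11 mm high (z), 12 g; point at its centre, half-way up. It starts lying flat on the bench; in the nest its length lies along the station's x axis, either way round
- handle (a point): centre of the guard's orange handle, an upright plate on the middle of the hood, 60 mm wide (station x), 12 mm thick (station y), from 49 to 83 mm above the bench; axes as the station's; moves with the guard. Open, it stands 110 mm from the nest in +y; shut, above the nest. It can be pushed from its +y side with closed fingers
- guard (a joint): how far the guard is open, m: 0.110 fully open (start), about 0 shut. A spring pulls it open with 3 to 5 N unless latched. The catch was set by hand: latched, it reads anything from +0.010 to -0.010. From 20 to 5 mm before that the push rises to 6 to 12 N as a sprung bolt is lifted, over the last 5 mm it falls to under 5 N as the bolt drops in; 1.5 mm further the buffer is met
- buffer (a joint): how far the sprung rubber buffer behind the catch is pushed in, m: 0 untouched; it takes 2 N and then 4 N more per mm. Being met by the guard's tongue means that the bolt has dropped in; more than 0.0045 (20 N on the buffer) is ramming it
- spool: black spool of white solder wire standing on the bench, 59 mm across, 41 mm high; origin under its centre; bystander

How it is judged:
By the outcome, as a careful person would: the job done as asked, in the order asked, and still so for the second after the job is handed in, with the robot touching nothing.
It also fails if it takes over 48 s, if anything falls off the work surface, if the arm or the gripper's body presses on something with over 40 N, if the wrist force passes 120 N, or if a joint passes its speed limit or range.

## Working session

There is one attempt and no reset: what is moved stays moved. The work goes in short steps, Python scripts to look and compute and a shell command to move; the robot and the scene stay as the last step left them, time stands still between calls to the robot, and variables do not carry over. Pictures are saved under pics/ and viewed, and the job is handed in when it is done.

```bash
mkdir -p pics; ls
cat > h.py <<'E'
import numpy as np, cv2
from scipy.spatial.transform import Rotation as R
from workcell import bot
def shot(cam,name):
    im,d=bot.read_camera(cam); cv2.imwrite(f'pics/{name}.png',im[:,:,::-1]); np.savez(f'{name}.npz',im=im,d=d); return im,d
def world(cam,d):
    c=bot.get_calibration(cam); v,u=np.mgrid[0:400,0:640]
    P=np.stack([(u-c['cx'])/c['fx']*d,(v-c['cy'])/c['fy']*d,d],-1)
    M=R.from_rotvec(np.ravel(c['rvec'])).as_matrix()
    return (P-np.ravel(c['tvec']))@M
def project(cam,p):
    c=bot.get_calibration(cam); K=np.array([[c['fx'],0,c['cx']],[0,c['fy'],c['cy']],[0,0,1.]])
    return cv2.projectPoints(np.array(p,float).reshape(-1,1,3),np.ravel(c['rvec']),np.ravel(c['tvec']),K,None)[0].reshape(-1,2)
E
python3 - <<'E'
from h import *
print(bot.read_state())
for c in('scene','top'): shot(c,c+'0'); print(bot.get_calibration(c))
E
```

```text
pics
{'time': 0.0, 'q': array([-1.24788575e+00,  2.64768413e-01,  1.60539797e+00, -1.10233171e-06,
        1.27369239e+00, -3.68920109e-02]), 'joint_vel': array([-0.00059453,  0.00032812, -0.0005132 , -0.00108763, -0.00117928,
       -0.00081229]), 'joint_torque': array([-1.06390864e-03, -5.15116060e+01, -3.67313290e+01, -1.39276563e-04,
        1.29262236e-02, -7.54609943e-06]), 'tool_pos': array([ 0.23743816, -0.63110309,  0.24393877]), 'tcp_rot': array([ 2.02592951,  0.37082143, -2.02659682]), 'wrist_force': array([0.32533227, 0.73352356, 0.20882595]), 'torque': array([ 0.02413168, -0.00957895,  0.02116746]), 'width': 0.9997175950317561}
{'fx': 397.5140584451424, 'fy': 397.5140584451424, 'cx': 323.71647303978864, 'cy': 197.28349748277563, 'rvec': array([ 1.84265406, -0.87269242,  0.53762982]), 'tvec': array([-0.26224616,  0.23564318,  0.56878107])}
{'fx': 362.1715863717322, 'fy': 362.1715863717322, 'cx': 315.7549388550129, 'cy': 206.72527010405867, 'rvec': array([ 2.13985163, -2.10419135,  0.19646785]), 'tvec': array([0.03070928, 0.46107939, 0.84239357])}
```

View pics/scene0.png

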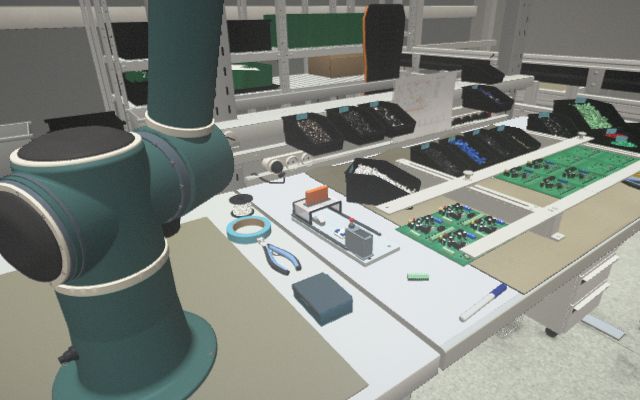

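View pics/top0.png

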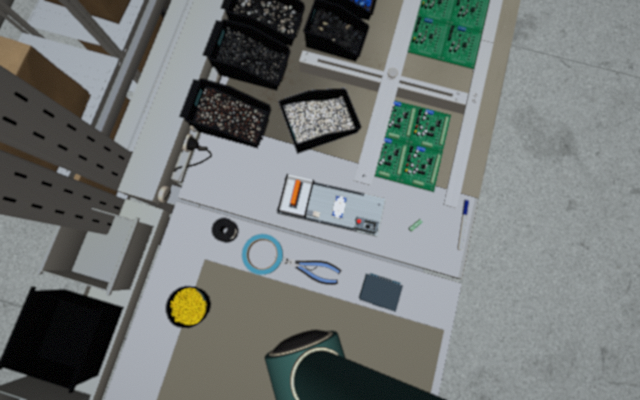

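Scene view: the station is at about (345,225), the handle at (316,195), the catch at (358,240), the terminal at (417,277) and the spool at (241,205). Top view: the station is at about (330,205), the handle at (296,193), the catch at (366,227), the terminal at (416,225) and the spool at (225,230). Next I'll zoom in and measure.

Run:
```python
from h import *
z=np.load('top0.npz'); im=z['im']; W=world('top',z['d'])
hsv=cv2.cvtColor(im,cv2.COLOR_RGB2HSV)
def rep(n,m,W):
    P=W[m]; print(n,m.sum(),np.median(P,0).round(4),P.min(0).round(4),P.max(0).round(4))
def roi(m,u0,u1,v0,v1):
    o=np.zeros_like(m);o[v0:v1,u0:u1]=m[v0:v1,u0:u1];return o
g=roi((hsv[...,0]>40)&(hsv[...,0]<85)&(hsv[...,1]>60),400,435,210,240)
rep('term',g,W)
o=roi((hsv[...,0]<15)&(hsv[...,1]>150),270,320,165,220); rep('handle',o,W)
print(cv2.minAreaRect(W[g][:,:2].astype(np.float32)*1000)); print(cv2.minAreaRect(W[o][:,:2].astype(np.float32)*1000))
cv2.imwrite('pics/t0c.png',cv2.resize(im[165:250,265:440][:,:,::-1],None,fx=4.5,fy=4.5,interpolation=cv2.INTER_CUBIC))
z=np.load('scene0.npz'); im=z['im']; W2=world('scene',z['d']);hsv=cv2.cvtColor(im,cv2.COLOR_RGB2HSV)
g=roi((hsv[...,0]>40)&(hsv[...,0]<85)&(hsv[...,1]>60),400,435,265,285); rep('termS',g,W2);print(cv2.minAreaRect(W2[g][:,:2].astype(np.float32)*1000))
o=roi((hsv[...,0]<15)&(hsv[...,1]>150),295,335,180,210); rep('handleS',o,W2)
cv2.imwrite('pics/s0c.png',cv2.resize(im[170:290,280:440][:,:,::-1],None,fx=5,fy=5,interpolation=cv2.INTER_CUBIC))
# station plate pixels z~12mm
z=np.load('top0.npz');m=roi((W[...,2]>0.008)&(W[...,2]<0.1),270,390,165,240); rep('stn',m,W)
r=cv2.minAreaRect(W[m][:,:2].astype(np.float32)*1000);print(r,cv2.boxPoints(r))
m=roi((W[...,2]>0.065)&(W[...,2]<0.1),340,390,205,240); rep('catch',m,W)
```

```text
term 16 [ 0.4262 -0.2143  0.0121] [ 0.4165 -0.2249  0.009 ] [ 0.4347 -0.206   0.0155]
handle 122 [0.4869 0.0872 0.083 ] [0.2957 0.0348 0.056 ] [0.5165 0.0966 0.9135]
((427.0047302246094, -214.45387268066406), (5.820358753204346, 26.00477409362793), 39.63904571533203)
((403.9013671875, 70.62987518310547), (226.1016387939453, 28.897632598876953), 11.031943321228027)
termS 52 [ 0.4219 -0.2149  0.0076] [ 0.409  -0.2286  0.0048] [ 0.4324 -0.1995  0.0111]
((420.92388916015625, -214.21990966796875), (6.082200050354004, 34.84720993041992), 40.619239807128906)
handleS 32 [0.4901 0.0856 0.0811] [0.4588 0.0785 0.0787] [0.5123 0.0905 0.0831]
stn 4478 [ 0.4731 -0.0098  0.0174] [ 0.3818 -0.1499  0.008 ] [0.5806 0.1504 0.087 ]
((480.81683349609375, 0.2099609375), (180.8502197265625, 311.80108642578125), 3.5016725063323975) [[ 381.0385   150.2965 ]
 [ 400.08258 -160.92247]
 [ 580.59515 -149.87657]
 [ 561.5511   161.34239]]
catch 22 [ 0.4216 -0.0598  0.0788] [ 0.4184 -0.0653  0.0658] [ 0.4264 -0.0548  0.0832]
```

View pics/t0c.png

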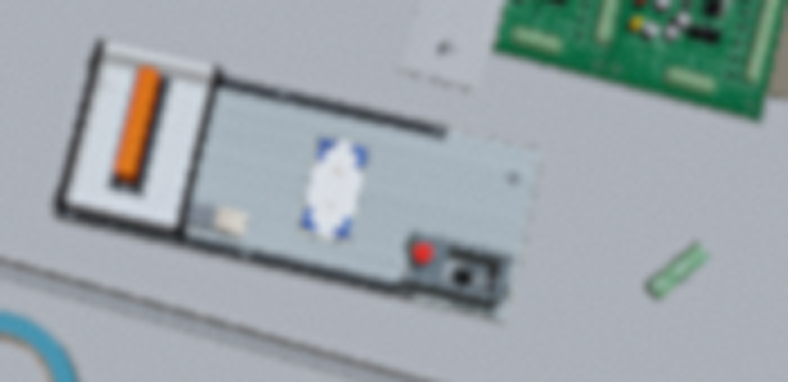

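View pics/s0c.png

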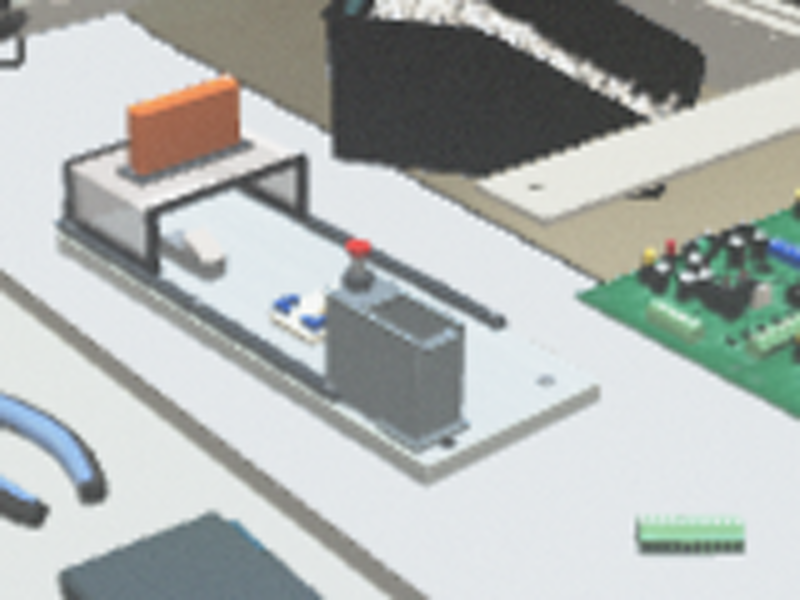

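```bash
cat >> h.py <<'E'
def ray(cam,uv,z):
    c=bot.get_calibration(cam);M=R.from_rotvec(np.ravel(c['rvec'])).as_matrix();t=np.ravel(c['tvec'])
    o=-M.T@t; uv=np.atleast_2d(uv); d=np.c_[(uv[:,0]-c['cx'])/c['fx'],(uv[:,1]-c['cy'])/c['fy'],np.ones(len(uv))]@M
    return o+d*((z-o[2])/d[:,2])[:,None]
E
python3 - <<'E'
from h import *
f=lambda cam,l,z: [(ray(cam,((265+(np.array(p)+.5)/4.5-.5+np.array([0,165])*0) if 0 else np.array([265+(p[0]+.5)/4.5-.5,165+(p[1]+.5)/4.5-.5])) if cam=='top' else np.array([280+(p[0]+.5)/5-.5,170+(p[1]+.5)/5-.5]),z)[0]*1000).round(1)[:2].tolist() for p in l]
print('T nest',f('top',[(334,188),(320,140),(367,145),(302,232),(350,240)],.020))
print('T handle',f('top',[(138,124),(150,68),(124,182)],.083))
print('T plate',f('top',[(540,150),(500,318)],.012))
print('T term',f('top',[(678,270),(706,247),(650,293)],.011))
print('T hood edges',f('top',[(217,72),(183,236),(100,45),(62,207)],.048))
print('T catch red',f('top',[(423,253)],.085))
print('S handle top',f('scene',[(129,108),(236,78)],.083))
print('S plate',f('scene',[(600,392),(428,472),(57,230)],.012))
print('S term top',f('scene',[(638,517),(744,520),(744,540),(638,543)],.011))
# plane edge slopes
for cam,(a,b,c,d) in(('top',(270,390,165,240)),):
    z=np.load(cam+'0.npz');W=world(cam,z['d'])[c:d,a:b].reshape(-1,3)
    print(z['d'].shape,[np.percentile(W[:,2],q).round(4) for q in(5,25,50,75,95)])
E
```

```text
T nest [[466.7, -19.4], [494.0, -11.4], [491.6, -37.8], [441.6, -1.7], [437.5, -28.4]]
T handle [[487.0, 87.0], [517.3, 81.5], [456.0, 93.5]]
T plate [[492.1, -136.2], [396.4, -112.3]]
T term [[425.1, -212.2], [438.3, -228.3], [411.9, -196.1]]
T hood edges [[525.0, 46.7], [433.8, 63.3], [539.3, 111.3], [448.5, 129.0]]
T catch red [[421.1, -61.3]]
S handle top [[457.7, 94.2], [514.8, 78.0]]
S plate [[479.6, -142.6], [388.5, -120.5], [447.1, 134.9]]
S term top [[413.6, -196.9], [436.1, -228.2], [424.8, -233.8], [399.4, -204.9]]
(400, 640) [np.float64(-0.0021), np.float64(0.0005), np.float64(0.0087), np.float64(0.0176), np.float64(0.0648)]
```

```bash
cat > fit.py <<'E'
from h import *
from scipy.optimize import least_squares
T=lambda p:(265+(p[0]+.5)/4.5-.5,165+(p[1]+.5)/4.5-.5)
S=lambda p:(280+(p[0]+.5)/5-.5,170+(p[1]+.5)/5-.5)
# station-frame pts (mm)
obs=[('top',T(p),m) for p,m in [((334,188),(0,-40,20)),((138,124),(0,70,83)),((150,68),(30,70,83)),((124,182),(-30,70,83)),((540,150),(50,-150,12)),((500,318),(-50,-150,12)),
 ((217,72),(45,35,48)),((183,236),(-45,35,48)),((100,45),(45,105,48)),((62,207),(-45,105,48))]]
obs+=[('scene',S(p),m) for p,m in [((129,108),(-30,64,83)),((236,78),(30,64,83)),((600,392),(50,-150,12)),((428,472),(-50,-150,12)),((305,155),(45,35,48)),((155,208),(-45,35,48)),((66,160),(-45,105,48))]]
def tf(p,m):
    a=p[2]; m=np.array(m,float)/1000; c,s=np.cos(a),np.sin(a)
    return np.stack([p[0]+c*m[:,0]-s*m[:,1],p[1]+s*m[:,0]+c*m[:,1],m[:,2]],-1)
def run(obs,p0,cams=('top','scene')):
    def r(p):
        o=[]
        for c in cams:
            l=[x for x in obs if x[0]==c]
            if l:o.append((project(c,tf(p,[x[2] for x in l]))-np.array([x[1] for x in l])).ravel())
        return np.concatenate(o)
    s=least_squares(r,p0,loss='soft_l1'); return s.x,r(s.x)
if __name__=='__main__':
    for cams in(('top','scene'),('top',),('scene',)):
        p,r=run(obs,[.47,.02,-.2],cams); print(cams,p.round(4),np.degrees(p[2]),'nest',tf(p,[(0,-40,18)])[0].round(4),'handle',tf(p,[(0,70,66)])[0].round(4)); print(r.reshape(-1,2).round(1).tolist())
    to=[('top',T((706,247)),(0,19,11)),('top',T((650,293)),(0,-19,11)),('top',T((678,270)),(0,0,11)),]
    to+=[('scene',S(p),m) for p,m in[((638,517),(6,-19,11)),((744,520),(6,19,11)),((638,543),(-6,-19,5)),((744,553),(-6,19,0)),((638,553),(-6,-19,0))]]
    for cams in(('top','scene'),('top',),('scene',)):
        p,r=run(to,[.425,-.213,-2.45],cams);print(cams,p.round(4),np.degrees(p[2]));print(r.round(1))
E
python3 fit.py
python3 - <<'E'
from h import *
im=np.load('scene0.npz')['im'];cv2.imwrite('pics/s0t.png',cv2.resize(im[262:292,395:440][:,:,::-1],None,fx=16,fy=16,interpolation=cv2.INTER_NEAREST))
E
```

```text
('top', 'scene') [ 0.473   0.0197 -0.2048] -11.732567831299006 nest [ 0.4648 -0.0195  0.018 ] handle [0.4872 0.0882 0.066 ]
[[0.0, 0.7], [-0.5, -0.1], [-0.3, 0.3], [-0.4, -0.8], [0.4, 0.3], [1.9, 1.2], [0.8, 0.4], [0.1, -0.9], [-0.8, 0.3], [-1.1, -0.7], [1.5, 0.8], [0.7, 0.1], [0.7, -3.2], [-0.0, -1.8], [-0.2, 0.4], [-0.9, 0.8], [-0.7, 0.3]]
('top',) [ 0.4733  0.0195 -0.1968] -11.273816254985064 nest [ 0.4655 -0.0198  0.018 ] handle [0.487  0.0881 0.066 ]
[[0.1, 0.5], [-0.5, -0.0], [-0.3, 0.4], [-0.2, -0.7], [0.5, -0.4], [2.2, 0.6], [0.7, 0.3], [0.3, -0.9], [-0.9, 0.5], [-0.9, -0.5]]
('scene',) [ 0.4718  0.019  -0.2172] -12.443999029857054 nest [ 0.4632 -0.0201  0.018 ] handle [0.4869 0.0873 0.066 ]
[[1.6, 0.9], [1.0, 0.3], [0.3, -2.5], [-1.0, -1.2], [0.0, 0.6], [-1.0, 1.0], [-0.5, 0.3]]
('top', 'scene') [ 0.4246 -0.2131 -2.4892] -142.62347231894847
[-0.   0.9  0.7 -0.5  0.4  0.2  0.8  2.3  0.6  1.9 -0.3 -4.1 -1.2 -3.6
 -0.5 -3.9]
('top',) [ 0.4251 -0.2122 -2.4532] -140.55729261096002
[-0.5  0.5  0.5 -0.4  0.  -0. ]
('scene',) [ 0.4168 -0.2175 -2.5472] -145.94386520566832
[ 0.6  4.8  0.8  5.2 -0.2 -1.6 -0.7 -0.4 -0.4 -1.4]
```

View pics/s0t.png

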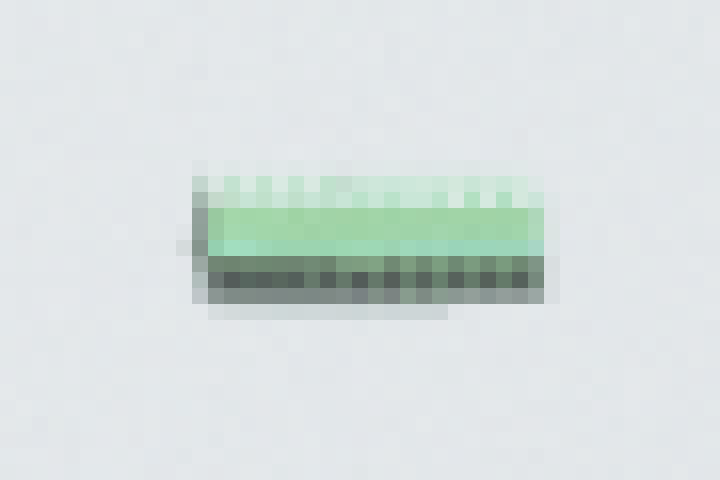

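Run:
```python
from fit import *
for c in('top','scene'):
    k=bot.get_calibration(c);print(c,-R.from_rotvec(k['rvec']).as_matrix().T@k['tvec'])
box=np.array([(x,y,z) for x in(6,-6) for y in(19,-19) for z in(0,11)])
p=[.4251,-.2122,-2.4532]
for c in('scene','top'):print(np.c_[box,project(c,tf(p,box))].round(1).tolist())
to=[('top',T((706,247)),(0,19,11)),('top',T((650,293)),(0,-19,11))]
for s in(1,):
  t2=to+[('scene',(406.8,280.4),(-6,-19,0)),('scene',(428.5,280.4),(-6,19,0)),('scene',(407,272.4),(6,-19,11)),('scene',(428.5,272.4),(6,19,11))]
  t3=[(c,u,(-m[0],m[1],m[2])) for c,u,m in t2]
  for t in(t2,t3):
    for cams in(('top','scene'),('scene',)):
      q,r=run(t,p,cams);print(q.round(4),np.degrees(q[2]).round(1),r.round(1))
```

```text
top [0.29570454 0.03481508 0.91351569]
scene [-0.14802041 -0.47733615  0.44503125]
[[6.0, 19.0, 0.0, 428.2, 279.9], [6.0, 19.0, 11.0, 428.8, 275.0], [6.0, -19.0, 0.0, 407.5, 280.1], [6.0, -19.0, 11.0, 407.9, 275.2], [-6.0, 19.0, 0.0, 426.7, 276.1], [-6.0, 19.0, 11.0, 427.3, 271.2], [-6.0, -19.0, 0.0, 406.3, 276.3], [-6.0, -19.0, 11.0, 406.7, 271.4]]
[[6.0, 19.0, 0.0, 421.3, 222.4], [6.0, 19.0, 11.0, 422.5, 221.8], [6.0, -19.0, 0.0, 410.1, 231.7], [6.0, -19.0, 11.0, 411.2, 231.1], [-6.0, 19.0, 0.0, 418.2, 218.8], [-6.0, 19.0, 11.0, 419.4, 218.1], [-6.0, -19.0, 0.0, 406.9, 228.0], [-6.0, -19.0, 11.0, 408.0, 227.4]]
[ 0.4252 -0.2124 -2.5346] -145.2 [-0.1  0.9  0.2 -1.  -0.2 -4.6 -1.2 -3.8  0.7  2.3  0.3  3.1]
[ 0.4231 -0.2137 -2.7133] -155.5 [ 0.4 -4.8 -0.4 -1.9  0.1  2.  -0.1  4.9]
[ 0.4241 -0.2132 -2.4919] -142.8 [ 0.1  1.1  0.8 -0.3  0.7 -0.  -0.1  0.2 -0.  -0.8 -0.8 -0.6]
[ 0.4233 -0.2137 -2.512 ] -143.9 [ 0.6  0.1 -0.1  0.7  0.1 -0.6 -0.6 -0.1]
```

```bash
cat > go.py <<'E'
import sys
from h import *
def go(x,y,z,yaw=None):
    s=bot.read_state(); Rm=R.from_rotvec(s['tcp_rot']); A=Rm.as_matrix()
    cy=np.degrees(np.arctan2(A[1,1],A[0,1]))
    print('t',round(s['time'],2),'pos',s['tool_pos'].round(4),'yaw',cy.round(2),'tilt',np.degrees(np.arccos(-A[2,0])).round(2),'F',s['wrist_force'].round(1),'w',round(s['width'],3))
    if yaw is None: return
    a=np.radians(yaw); X=np.array([0,0,-1.]);Y=np.array([np.cos(a),np.sin(a),0]);T=np.stack([X,Y,np.cross(X,Y)],1)
    print('dp cm',((A.T@(np.array([x,y,z])-s['tool_pos']))*100).round(2),'rot',R.from_matrix(A.T@T).as_rotvec().round(3),'deg',np.degrees(np.linalg.norm(R.from_matrix(A.T@T).as_rotvec())).round(1))
go(*map(float,sys.argv[1:]))
E
python3 go.py .424 -.213 .12 37.5;python3 go.py .424 -.213 .12 -142.5
```

```text
t 0.1 pos [ 0.2375 -0.6312  0.2441] yaw -69.38 tilt 0.12 F [-0.2 -0.5  0.3] w 0.996
dp cm [ 12.47 -32.55 -32.18] rot [-1.865e+00 -2.000e-03  1.000e-03] deg 106.9
t 0.1 pos [ 0.2375 -0.6312  0.2441] yaw -69.38 tilt 0.12 F [-0.2 -0.5  0.3] w 0.996
dp cm [ 12.47 -32.55 -32.18] rot [1.276e+00 1.000e-03 2.000e-03] deg 73.1
```

```bash
python3 -m creep '[{"grip":4,"dp":[2,-6.6,-6.5],"rotation":[-0.12,0,0]},{"grip":4,"dp":[4,-9,-9],"rotation":[-0.24,0,0]},{"grip":4,"dp":[6,-12,-12],"rotation":[-0.37,0,0]},{"grip":4,"dp":[6,-14,-14],"rotation":[-0.49,0,0]},{"grip":4,"dp":[6,-15,-15],"rotation":[-0.62,0,0]}]' 30; python3 go.py .424 -.213 .10 37.5
```

```text
time: 0.52
tool_pos: [0.3197, -0.4475, 0.1857]
tcp_rot: [1.63, 0.872, -1.63]
wrist_force: [0.1, 0.4, 1.1]
width: 0.47
t 0.52 pos [ 0.3197 -0.4475  0.1857] yaw -33.85 tilt 0.16 F [0.1 0.4 1.1] w 0.47
dp cm [  8.61  -4.38 -25.27] rot [-1.245e+00 -3.000e-03  1.000e-03] deg 71.3
```

```bash
python3 -m creep '[{"grip":4,"dp":[1,-0.8,-4],"rotation":[-0.12,0,0]},{"grip":4,"dp":[2,-1.6,-8],"rotation":[-0.25,0,0]},{"grip":4,"dp":[4,-2.4,-12],"rotation":[-0.37,0,0]},{"grip":4,"dp":[5,-3.2,-16],"rotation":[-0.49,0,0]},{"grip":4,"dp":[6,-4,-19],"rotation":[-0.62,0,0]}]'; python3 go.py .424 -.213 .08 37.5
```

```text
time: 0.93
tool_pos: [0.3936, -0.2678, 0.1267]
tcp_rot: [1.191, 1.222, -1.191]
wrist_force: [1.0, -0.2, 0.1]
width: 0.466
t 0.93 pos [ 0.3936 -0.2678  0.1267] yaw 1.43 tilt 0.06 F [ 1.  -0.2  0.1] w 0.466
dp cm [ 4.67  3.17 -5.4 ] rot [-0.63  -0.001  0.   ] deg 36.1
```

```bash
python3 -m creep '[{"grip":4,"dp":[1,0.6,-1],"rotation":[-0.12,0,0]},{"grip":4,"dp":[2,1.2,-2],"rotation":[-0.25,0,0]},{"grip":4,"dp":[3,1.9,-3.2],"rotation":[-0.37,0,0]},{"grip":4,"dp":[4,2.5,-4.3],"rotation":[-0.5,0,0]},{"grip":4,"dp":[4.67,3.17,-5.4],"rotation":[-0.62,0,0]}]'; python3 -m creep '[{"grip":4,"dp":[0,0,0],"rotation":[0,0,0]}]';python3 go.py .424 -.213 .018 37.5
python3 - <<'E'
from h import *
for c,r in(('scene',(395,445,240,295)),('top',(390,440,205,250))):
    im,d=shot(c,c+'1');a,b,e,f=r;cv2.imwrite(f'pics/{c}1c.png',cv2.resize(im[e:f,a:b][:,:,::-1],None,fx=10,fy=10,interpolation=cv2.INTER_CUBIC))
E
```

```text
time: 1.35
tool_pos: [0.4236, -0.2144, 0.0797]
tcp_rot: [0.722, 1.449, -0.722]
wrist_force: [0.3, 0.0, -0.0]
width: 0.467
time: 1.43
tool_pos: [0.4234, -0.2133, 0.0791]
tcp_rot: [0.724, 1.451, -0.723]
wrist_force: [0.0, 0.6, -0.5]
width: 0.466
t 1.43 pos [ 0.4234 -0.2133  0.0791] yaw 36.91 tilt 0.23 F [ 0.   0.6 -0.5] w 0.466
dp cm [6.11 0.08 0.04] rot [-0.01  -0.004  0.001] deg 0.6
```

View pics/scene1.png

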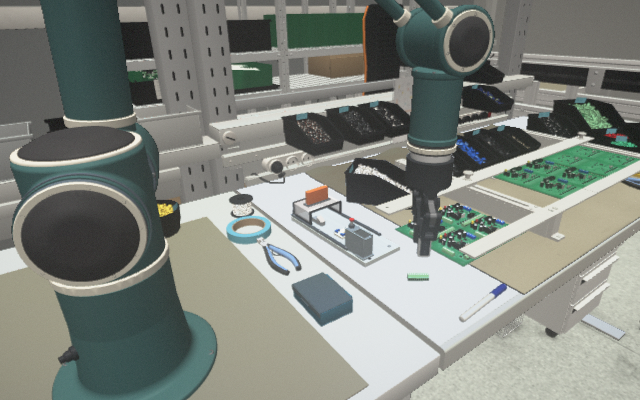

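View pics/scene1c.png

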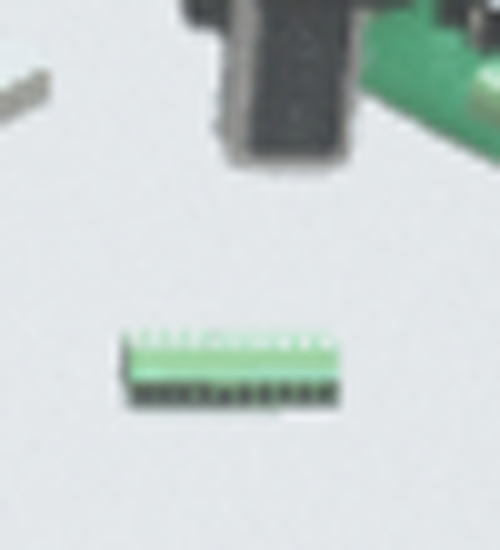

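The gripper is above the terminal: the near fingertip is at (423.5,256) and the terminal at (407–429,273–280.5). I'll check this against the projection.

Run:
```python
from h import *
a=np.radians(36.9);Y=np.array([np.cos(a),np.sin(a),0]);Z=np.cross([0,0,-1],Y);t=np.array([.4234,-.2133,.0791])
for off in(-20,-30):
  for zt in (.009,.014):
    print(off,zt,project('scene',[t+Y*off/1000+Z*k-[0,0,zt] for k in(-.011,0,.011)]).round(1).tolist())
print(project('scene',[(.424,-.213,.0)]),project('scene',[(.4234,-.2133,.0)]))
```

```text
-20 0.009 [[415.9, 252.2], [422.3, 252.3], [428.8, 252.4]]
-20 0.014 [[415.7, 254.6], [422.1, 254.7], [428.5, 254.8]]
-30 0.009 [[416.8, 255.3], [423.3, 255.4], [429.9, 255.5]]
-30 0.014 [[416.6, 257.8], [423.1, 257.9], [429.6, 258.0]]
[[417.2975437 278.521712 ]] [[417.28875657 278.73446877]]
```

```bash
python3 -m creep '[{"grip":4,"dp":[2,0.08,0],"rotation":[-0.01,0,0]},{"grip":4,"dp":[4,0.08,0.04],"rotation":[-0.01,-0.004,0]},{"grip":4,"dp":[5.5,0.08,0.04],"rotation":[-0.01,-0.004,0]},{"grip":4,"dp":[6.2,0.08,0.04],"rotation":[-0.01,-0.004,0]},{"grip":4,"dp":[6.2,0.08,0.04],"rotation":[-0.01,-0.004,0]}]'; python3 -m creep '[{"grip":1,"dp":[0,0,0],"rotation":[0,0,0]},{"grip":0.8,"dp":[0,0,0],"rotation":[0,0,0]},{"grip":0.8,"dp":[0,0,0],"rotation":[0,0,0]},{"grip":0.8,"dp":[0,0,0],"rotation":[0,0,0]},{"grip":0.8,"dp":[0,0,0],"rotation":[0,0,0]}]' 30;python3 go.py .424 -.213 .018 37.5
```

```text
time: 1.95
tool_pos: [0.4237, -0.2155, 0.0178]
tcp_rot: [0.72, 1.447, -0.723]
wrist_force: [-0.4, -0.6, 0.0]
width: 0.467
time: 2.37
tool_pos: [0.4263, -0.2164, 0.0204]
tcp_rot: [0.717, 1.442, -0.72]
wrist_force: [0.2, -0.6, 5.3]
width: 0.122
t 2.37 pos [ 0.4263 -0.2164  0.0204] yaw 37.18 tilt 0.38 F [ 0.2 -0.6  5.3] w 0.122
dp cm [ 0.23  0.02 -0.41] rot [-0.006  0.007 -0.001] deg 0.5
```

```bash
python3 - <<'E'
from h import *
for c,r in(('scene',(395,445,240,295)),('top',(390,440,205,250))):
    im,d=shot(c,c+'2');a,b,e,f=r;cv2.imwrite(f'pics/{c}2c.png',cv2.resize(im[e:f,a:b][:,:,::-1],None,fx=10,fy=10,interpolation=cv2.INTER_CUBIC))
E
python3 go.py
```

```text
Traceback (most recent call last):
  File "go.py", line 10, in <module>
    go(*map(float,sys.argv[1:]))
    ~~^^^^^^^^^^^^^^^^^^^^^^^^^^
TypeError: go() missing 3 required positional arguments: 'x', 'y', and 'z'
```

View pics/scene2c.png

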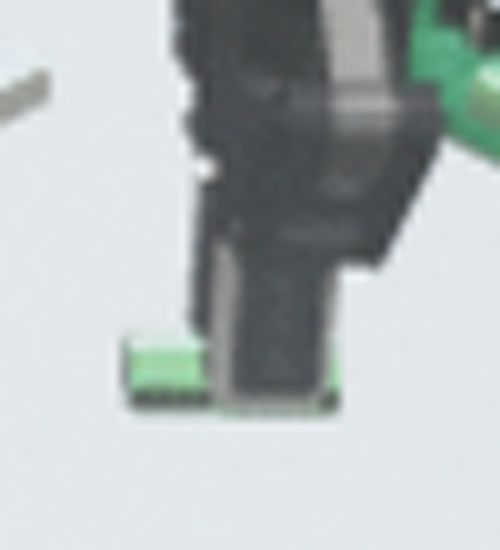

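View pics/top2c.png

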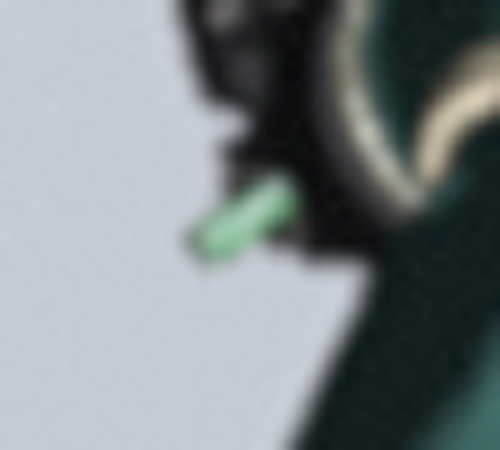

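```bash
python3 go.py .424 -.213 .02 37.5; python3 -m creep '[{"grip":4,"dp":[0,0,0],"rotation":[0,0,0]},{"grip":4,"dp":[0,0,0],"rotation":[0,0,0]},{"grip":4,"dp":[0,0,0],"rotation":[0,0,0]}]'; python3 go.py .424 -.213 .02 37.5;  python3 -m creep '[{"grip":4,"dp":[0,0,0],"rotation":[0,0,0]}]'; python3 go.py .424 -.213 .02 37.5
```

```text
t 2.47 pos [ 0.4263 -0.2164  0.0204] yaw 37.19 tilt 0.38 F [-1.2 -1.3  5.7] w 0.121
dp cm [ 0.03  0.02 -0.41] rot [-0.005  0.007 -0.001] deg 0.5
time: 2.72
tool_pos: [0.4248, -0.2153, 0.0188]
tcp_rot: [0.718, 1.445, -0.72]
wrist_force: [-0.7, 0.2, -0.1]
width: 0.465
t 2.72 pos [ 0.4248 -0.2153  0.0188] yaw 37.18 tilt 0.19 F [-0.7  0.2 -0.1] w 0.465
dp cm [-0.12  0.07 -0.23] rot [-0.006  0.003  0.   ] deg 0.4
time: 2.8
tool_pos: [0.4248, -0.2153, 0.0188]
tcp_rot: [0.718, 1.446, -0.72]
wrist_force: [1.4, -0.1, -0.2]
width: 0.472
t 2.8 pos [ 0.4248 -0.2153  0.0188] yaw 37.19 tilt 0.19 F [ 1.4 -0.1 -0.2] w 0.472
dp cm [-0.12  0.07 -0.23] rot [-0.005  0.003  0.   ] deg 0.4
```

```bash
python3 -m creep '[{"grip":3.5,"dp":[0,0,-0.55],"rotation":[0,0,0]},{"grip":3.5,"dp":[0,0,-0.55],"rotation":[0,0,0]},{"grip":3,"dp":[0,0,-0.55],"rotation":[0,0,0]}]';python3 go.py .424 -.213 .02 37.5; python3 -m creep '[{"grip":1,"dp":[0,0,-0],"rotation":[0,0,0]},{"grip":0.8,"dp":[0,0,0],"rotation":[0,0,0]},{"grip":0.8,"dp":[0,0,0],"rotation":[0,0,0]},{"grip":0.8,"dp":[0,0,0],"rotation":[0,0,0]}]' 30;python3 go.py .424 -.213 .018 37.5
python3 - <<'E'
from h import *
for c,r in(('scene',(395,445,240,295)),('top',(390,440,205,250))):
    im,d=shot(c,c+'3');a,b,e,f=r;cv2.imwrite(f'pics/{c}3c.png',cv2.resize(im[e:f,a:b][:,:,::-1],None,fx=10,fy=10,interpolation=cv2.INTER_CUBIC))
E
```

```text
time: 3.05
tool_pos: [0.4212, -0.2106, 0.0187]
tcp_rot: [0.717, 1.446, -0.72]
wrist_force: [-0.1, -0.0, -0.5]
width: 0.355
t 3.05 pos [ 0.4212 -0.2106  0.0187] yaw 37.2 tilt 0.18 F [-0.1 -0.  -0.5] w 0.355
dp cm [-0.13  0.08  0.36] rot [-0.005  0.003  0.   ] deg 0.3
time: 3.38
tool_pos: [0.422, -0.2113, 0.0191]
tcp_rot: [0.717, 1.444, -0.72]
wrist_force: [-0.3, -1.0, 1.7]
width: 0.122
t 3.38 pos [ 0.422  -0.2113  0.0191] yaw 37.18 tilt 0.24 F [-0.3 -1.   1.7] w 0.122
dp cm [0.11 0.05 0.26] rot [-0.006  0.004 -0.   ] deg 0.4
```

View pics/scene3c.png

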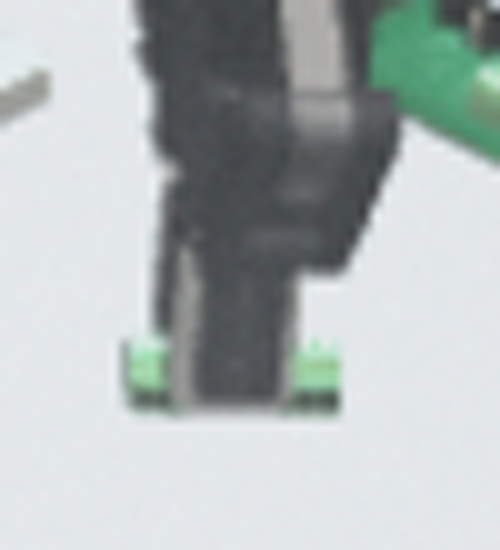

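View pics/top3c.png

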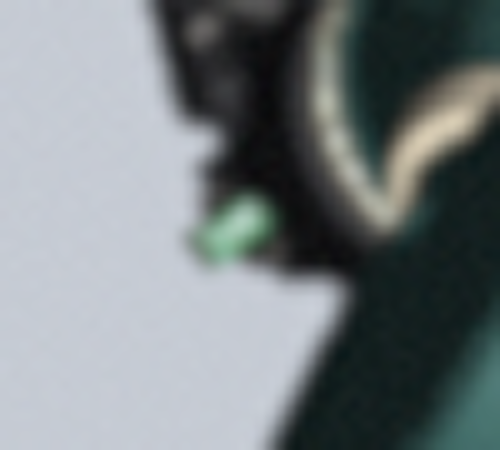

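```bash
python3 -m creep '[{"grip":0.8,"dp":[-2.5,0,0],"rotation":[0,0,0]},{"grip":0.8,"dp":[-5,0,0],"rotation":[0,0,0]},{"grip":0.8,"dp":[-8,0,0],"rotation":[-0.1,0,0]},{"grip":0.8,"dp":[-11,0,0],"rotation":[-0.2,0,0]},{"grip":0.8,"dp":[-12,0,0],"rotation":[-0.3,0,0]}]'; python3 go.py .4648 -.0195 .14 78.3
```

```text
time: 3.9
tool_pos: [0.4239, -0.2121, 0.1436]
tcp_rot: [0.479, 1.506, -0.485]
wrist_force: [0.9, 0.1, 0.3]
width: 0.123
t 3.9 pos [ 0.4239 -0.2121  0.1436] yaw 54.66 tilt 0.62 F [0.9 0.1 0.3] w 0.123
dp cm [ 0.27 18.08 -7.81] rot [-0.413  0.011  0.003] deg 23.7
```

```bash
python3 -m creep '[{"grip":0.8,"dp":[0,3,-1.3],"rotation":[-0.1,0,0]},{"grip":0.8,"dp":[0,6.4,-2.8],"rotation":[-0.2,0.004,0]},{"grip":0.8,"dp":[0,9.8,-4.2],"rotation":[-0.3,0.008,0]},{"grip":0.8,"dp":[0.2,13,-5.6],"rotation":[-0.4,0.01,0.003]},{"grip":0.8,"dp":[0.2,16,-6.9],"rotation":[-0.413,0.01,0.003]}]'; python3 -m creep '[{"grip":0.8,"dp":[0,1.3,-0.2],"rotation":[0,0,0]},{"grip":0.8,"dp":[0,1.6,-0.2],"rotation":[0,0,0]},{"grip":0.8,"dp":[0,1.6,-0.2],"rotation":[0,0,0]}]';python3 go.py .4648 -.0195 .10 78.3
```

```text
time: 4.32
tool_pos: [0.4585, -0.0389, 0.1364]
tcp_rot: [0.164, 1.571, -0.158]
wrist_force: [0.2, 0.6, -0.2]
width: 0.12
time: 4.57
tool_pos: [0.4599, -0.0237, 0.1365]
tcp_rot: [0.164, 1.571, -0.16]
wrist_force: [0.3, -1.1, 0.4]
width: 0.124
t 4.57 pos [ 0.4599 -0.0237  0.1365] yaw 78.17 tilt 0.39 F [ 0.3 -1.1  0.4] w 0.124
dp cm [3.64 0.5  0.41] rot [-0.002 -0.006 -0.002] deg 0.4
```

```bash
python3 -m creep '[{"grip":0.8,"dp":[2,0.2,0.2],"rotation":[0,-0.003,0]},{"grip":0.8,"dp":[4,0.5,0.4],"rotation":[0,-0.006,0]},{"grip":0.8,"dp":[6.5,0.5,0.4],"rotation":[0,-0.006,0]},{"grip":0.8,"dp":[7,0.5,0.4],"rotation":[0,-0.006,0]},{"grip":0.8,"dp":[7,0.5,0.4],"rotation":[0,-0.006,0]}]'; python3 go.py .4648 -.0195 .04 78.3
python3 - <<'E'
from h import *
for c,r in(('scene',(310,390,190,260)),('top',(280,400,165,245))):
    im,d=shot(c,c+'4');a,b,e,f=r;k=8 if c=='scene' else 6;cv2.imwrite(f'pics/{c}4c.png',cv2.resize(im[e:f,a:b][:,:,::-1],None,fx=k,fy=k,interpolation=cv2.INTER_CUBIC))
E
```

```text
time: 4.98
tool_pos: [0.4622, -0.021, 0.0645]
tcp_rot: [0.167, 1.57, -0.164]
wrist_force: [-0.2, 0.6, -0.1]
width: 0.122
t 4.98 pos [ 0.4622 -0.021   0.0645] yaw 77.96 tilt 0.33 F [-0.2  0.6 -0.1] w 0.122
dp cm [2.45 0.2  0.24] rot [-0.006 -0.006 -0.001] deg 0.5
```

View pics/scene4c.png

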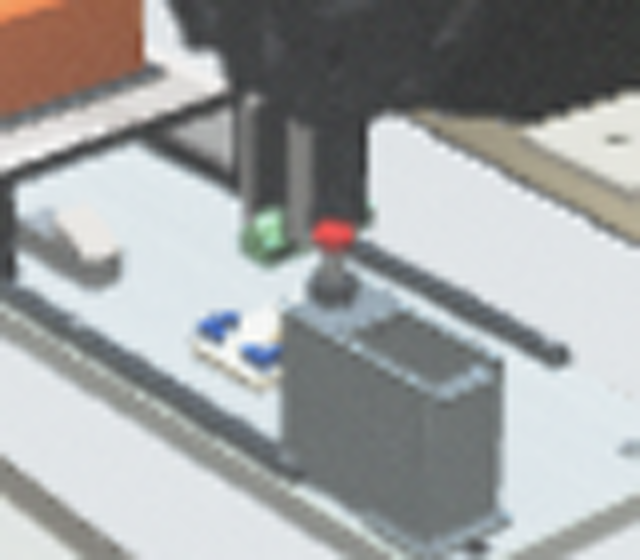

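View pics/top4c.png

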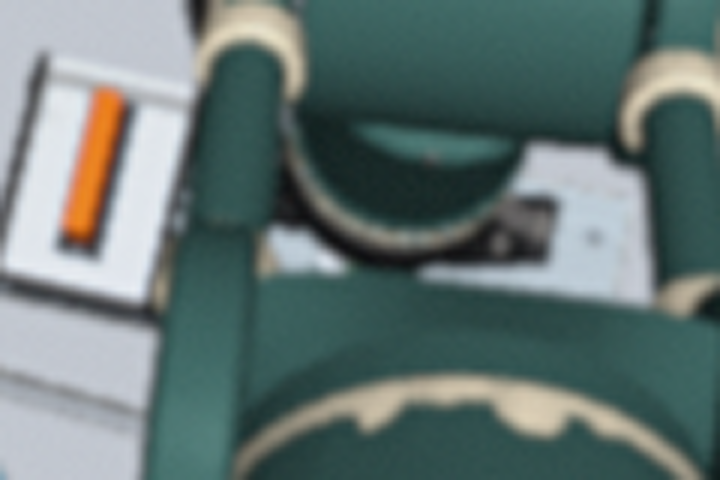

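Run:
```python
from fit import *
for p in([.473,.0197,-.2048],[.4733,.0195,-.1968],[.4718,.019,-.2172]):
    print('posts',project('scene',tf(p,[(-19,-31,23),(-19,-49,23),(-22,-31,18),(-22,-49,18),(-19,-40,20),(-24,-40,18)])).round(1).tolist())
    # catch red etc
a=np.radians(77.96);sx=np.array([np.sin(a),-np.cos(a),0]);t=np.array([.4622,-.021,.0509]);sy=np.array([np.cos(a),np.sin(a),0])
print('end',project('scene',[t-.019*sx+sy*d+[0,0,h] for d,h in((0,0),(-.006,-.0055),(.006,-.0055),(.006,.0055))]).round(1).tolist())
im=np.load('scene4.npz')['im'];cv2.imwrite('pics/s4n.png',cv2.resize(im[205:245,325:365][:,:,::-1],None,fx=15,fy=15,interpolation=cv2.INTER_NEAREST))
im=np.load('top0.npz')['im'];cv2.imwrite('pics/t0n.png',cv2.resize(im[185:230,320:365][:,:,::-1],None,fx=13,fy=13,interpolation=cv2.INTER_NEAREST))
```

```text
posts [[337.7, 229.2], [343.1, 232.3], [336.7, 231.6], [342.1, 234.8], [340.4, 232.0], [338.6, 233.5]]
posts [[338.0, 229.2], [343.5, 232.3], [337.0, 231.6], [342.4, 234.7], [340.7, 231.9], [339.0, 233.5]]
posts [[337.4, 229.5], [342.8, 232.7], [336.4, 232.0], [341.7, 235.2], [340.1, 232.3], [338.3, 233.8]]
end [[340.2, 219.9], [342.0, 223.2], [338.4, 221.2], [338.3, 216.6]]
```

View pics/s4n.png

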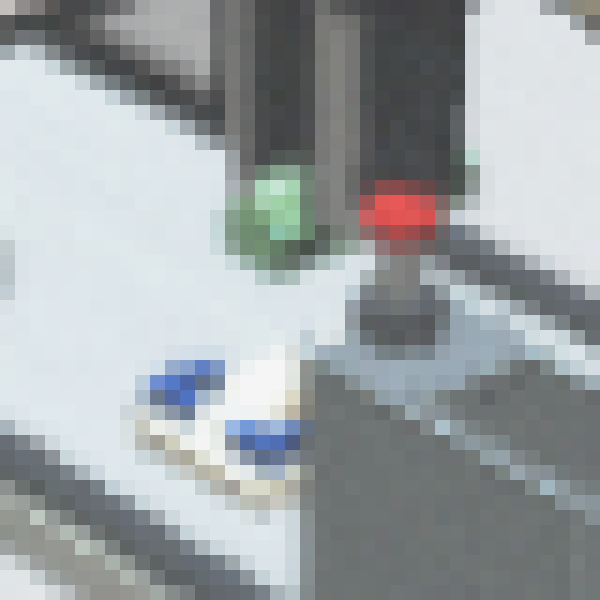

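View pics/t0n.png

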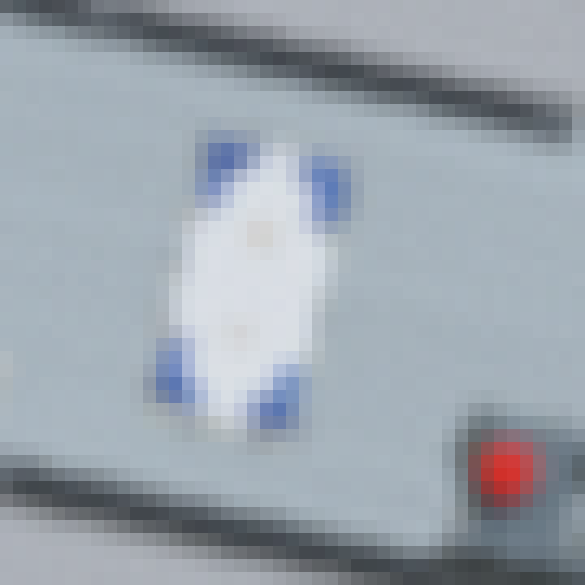

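Run:
```python
from fit import *
a=np.radians(77.96);sx=np.array([np.sin(a),-np.cos(a),0]);sy=np.array([np.cos(a),np.sin(a),0]);t=np.array([.4622,-.021,.0454])
f=lambda X,Y,Z:project('scene',[t+sx*X/1000+sy*Y/1000+[0,0,Z/1000]])[0]
b=f(0,0,5);print('J x,y,z per mm',f(1,0,5)-b,f(0,1,5)-b,f(0,0,6)-b)
print('far end -y corner',f(19,-6,0),f(19,-6,11),'far +y',f(19,6,11), 'near',f(-19,-6,0),f(-19,6,0),f(-19,6,11))
print('finger -y face',[f(x,-6-d,-5+5) .round(1).tolist() for x in(-11,11) for d in (0,10)])
```

```text
J x,y,z per mm [ 0.35101147 -0.13749032] [-0.30509934 -0.16376125] [ 0.00262512 -0.41329798]
far end -y corner [355.33045637 217.92797775] [355.40376335 213.40578346] far +y [351.70698256 211.50789869] near [341.99091845 223.2460882 ] [338.35907826 221.21124366] [338.34221621 216.64059343]
finger -y face [[344.9, 222.1], [347.9, 223.8], [352.6, 219.0], [355.7, 220.7]]
```

```bash
python3 -m creep '[{"grip":0.8,"dp":[1,0.2,0],"rotation":[0,0,0]},{"grip":0.8,"dp":[1.9,0.22,-0.04],"rotation":[0,-0.005,0]},{"grip":0.8,"dp":[1.9,0.22,-0.04],"rotation":[0,-0.005,0]}]'; python3 go.py .462 -.0188 .037 78
python3 - <<'E'
from h import *
c='scene';im,d=shot(c,c+'5');cv2.imwrite('pics/s5n.png',cv2.resize(im[205:245,325:365][:,:,::-1],None,fx=15,fy=15,interpolation=cv2.INTER_NEAREST))
E
```

```text
time: 5.33
tool_pos: [0.4642, -0.0179, 0.047]
tcp_rot: [0.165, 1.56, -0.163]
wrist_force: [-0.5, 0.1, -0.8]
width: 0.123
t 5.33 pos [ 0.4642 -0.0179  0.047 ] yaw 78.03 tilt 0.28 F [-0.5  0.1 -0.8] w 0.123
dp cm [ 1.   -0.13 -0.2 ] rot [ 0.     0.004 -0.002] deg 0.3
```

View pics/s5n.png

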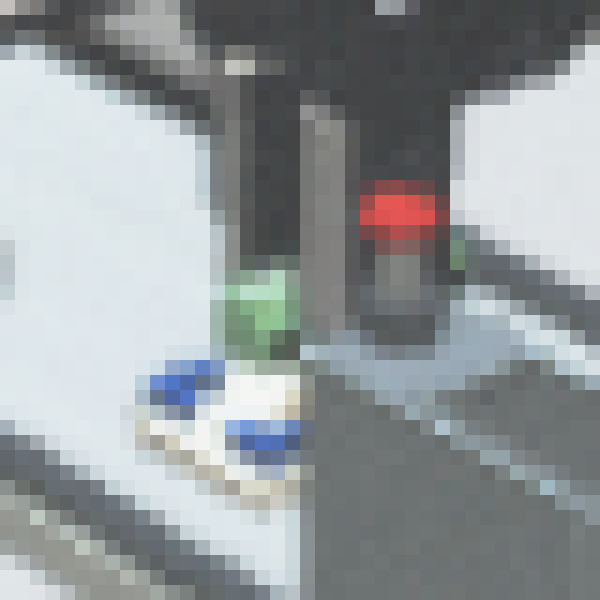

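Run:
```python
from fit import *
p=[.4718,.019,-.2172]
for p in([.4718,.019,-.2172],[.473,.0197,-.2048]):
  print('target seated',[project('scene',tf(p,[m]))[0].round(1).tolist() for m in((-19,-46,18),(-19,-34,18),(19,-46,18),(19,-46,29))])
  print('lifted 9.9',[project('scene',tf(p,[m]))[0].round(1).tolist() for m in((-19,-46,27.9),(-19,-34,27.9),(-19,-34,38.9),(19,-46,27.9),(19,-46,38.9))])
a=np.radians(78.03);sx=np.array([np.sin(a),-np.cos(a),0]);sy=np.array([np.cos(a),np.sin(a),0]);t=np.array([.4642,-.0179,.0279])
f=lambda X,Y,Z:project('scene',[t+sx*X/1000+sy*Y/1000+[0,0,Z/1000]])[0].round(1).tolist()
print('pred cur',f(-19,-6,0),f(-19,6,0),f(-19,6,11),f(19,-6,0),f(19,-6,11))
```

```text
target seated [[341.9, 234.2], [338.3, 232.0], [355.1, 228.7], [355.2, 224.3]]
lifted 9.9 [[341.9, 230.1], [338.3, 228.1], [338.3, 223.6], [355.2, 224.8], [355.2, 220.3]]
target seated [[342.2, 233.8], [338.6, 231.7], [355.3, 228.3], [355.3, 223.9]]
lifted 9.9 [[342.2, 229.8], [338.6, 227.7], [338.6, 223.2], [355.3, 224.3], [355.4, 219.9]]
pred cur [341.4, 229.7] [337.8, 227.6] [337.8, 223.1] [354.6, 224.3] [354.7, 219.8]
```

```bash
python3 -m creep '[{"grip":0.8,"dp":[0.2,0,-0.15],"rotation":[0,0,0]},{"grip":0.8,"dp":[0.5,0,-0.15],"rotation":[0,0.003,0]},{"grip":0.8,"dp":[0.7,0,-0.15],"rotation":[0,0.003,0]}]'; python3 go.py .4627 -.0176 .037 78
python3 -m creep '[{"grip":0.8,"dp":[0.15,0,0],"rotation":[0,0,0]},{"grip":0.8,"dp":[0.25,0,0],"rotation":[0,0,0]},{"grip":0.8,"dp":[0.25,0,0],"rotation":[0,0,0]}]';python3 go.py .4627 -.0176 .037 78
python3 - <<'E'
from h import *
c='scene';im,d=shot(c,c+'6');cv2.imwrite('pics/s6n.png',cv2.resize(im[205:245,325:365][:,:,::-1],None,fx=15,fy=15,interpolation=cv2.INTER_NEAREST))
E
```

```text
time: 5.63
tool_pos: [0.4637, -0.0176, 0.0409]
tcp_rot: [0.166, 1.561, -0.162]
wrist_force: [-0.1, 0.3, -0.9]
width: 0.122
t 5.63 pos [ 0.4637 -0.0176  0.0409] yaw 78.04 tilt 0.22 F [-0.1  0.3 -0.9] w 0.122
dp cm [ 0.39 -0.02 -0.1 ] rot [ 0.001  0.003 -0.002] deg 0.2
time: 5.88
tool_pos: [0.4631, -0.0175, 0.0379]
tcp_rot: [0.166, 1.563, -0.162]
wrist_force: [-0.1, 0.3, 0.5]
width: 0.123
t 5.88 pos [ 0.4631 -0.0175  0.0379] yaw 78.04 tilt 0.16 F [-0.1  0.3  0.5] w 0.123
dp cm [ 0.09 -0.01 -0.04] rot [ 0.001  0.002 -0.002] deg 0.2
```

View pics/s6n.png

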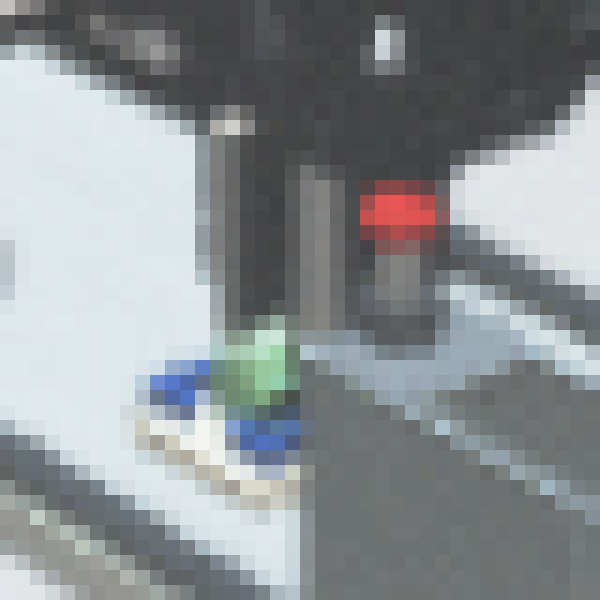

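The block sits between the two near blue posts, at (337,230) and (342.5,234). Its end face shows at about (341,229), and nothing pushed back. I'll settle it to contact and release.

```bash
python3 -m creep '[{"grip":0.8,"dp":[0.1,0,0],"rotation":[0,0,0]},{"grip":0.8,"dp":[0.15,0,0],"rotation":[0,0,0]}]';python3 -m creep '[{"grip":1.8,"dp":[0,0,0],"rotation":[0,0,0]},{"grip":2.2,"dp":[0,0,0],"rotation":[0,0,0]},{"grip":2.6,"dp":[0,0,0],"rotation":[0,0,0]},{"grip":2.6,"dp":[0,0,0],"rotation":[0,0,0]}]'; python3 go.py .4627 -.0176 .037 78
python3 -m creep '[{"grip":2.6,"dp":[-1,0,0],"rotation":[0,0,0]},{"grip":2.6,"dp":[-3,0,0],"rotation":[0,0,0]},{"grip":2.6,"dp":[-6,0,0],"rotation":[0,0,0]},{"grip":2.6,"dp":[-9,0,0],"rotation":[0,0,0]},{"grip":2.6,"dp":[-11,0,0],"rotation":[0,0,0]}]'
python3 go.py .4872 .0882 .15 -11.7;python3 go.py .4872 .0882 .15 78.3
python3 - <<'E'
from h import *
c='scene';im,d=shot(c,c+'7');cv2.imwrite('pics/s7n.png',cv2.resize(im[195:245,315:365][:,:,::-1],None,fx=12,fy=12,interpolation=cv2.INTER_NEAREST))
E
```

```text
time: 6.1
tool_pos: [0.4635, -0.0176, 0.0371]
tcp_rot: [0.166, 1.562, -0.162]
wrist_force: [-3.0, 0.3, 10.4]
width: 0.122
time: 6.43
tool_pos: [0.4632, -0.0175, 0.0365]
tcp_rot: [0.165, 1.563, -0.162]
wrist_force: [0.0, 0.1, 0.1]
width: 0.308
t 6.43 pos [ 0.4632 -0.0175  0.0365] yaw 78.04 tilt 0.17 F [0.  0.1 0.1] w 0.308
dp cm [-0.05 -0.02 -0.05] rot [ 0.001  0.002 -0.002] deg 0.2
time: 6.85
tool_pos: [0.4641, -0.0179, 0.15]
tcp_rot: [0.165, 1.559, -0.162]
wrist_force: [0.1, -0.2, 0.3]
width: 0.308
t 6.85 pos [ 0.4641 -0.0179  0.15  ] yaw 78.04 tilt 0.34 F [ 0.1 -0.2  0.3] w 0.308
dp cm [ 0.03 10.85  0.06] rot [ 1.566  0.002 -0.006] deg 89.7
t 6.85 pos [ 0.4641 -0.0179  0.15  ] yaw 78.04 tilt 0.34 F [ 0.1 -0.2  0.3] w 0.308
dp cm [ 0.03 10.85  0.06] rot [-0.005  0.005 -0.003] deg 0.4
```

View pics/s7n.png

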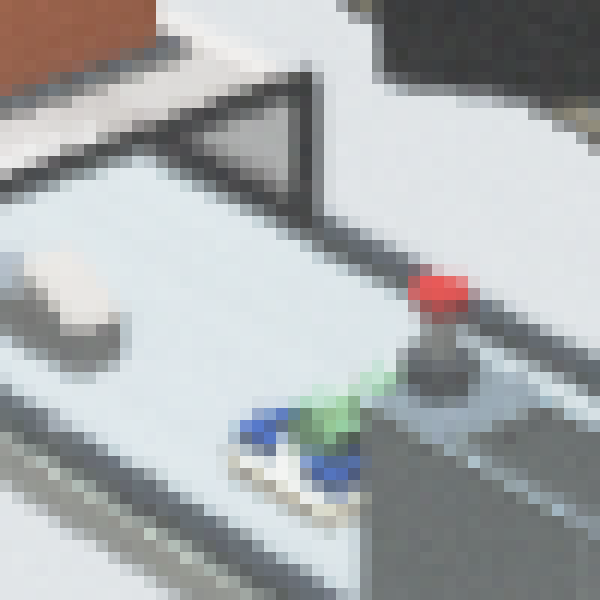

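```bash
python3 go.py .493 .1244 .15 -11.9; python3 -m creep '[{"grip":1,"dp":[0,2.5,0],"rotation":[0.12,0,0]},{"grip":0,"dp":[0,5,0],"rotation":[0.25,0,0]},{"grip":0,"dp":[0,7.5,0],"rotation":[0.37,0,0]},{"grip":0,"dp":[0,10,0],"rotation":[0.5,0,0]},{"grip":0,"dp":[0,12.5,0],"rotation":[0.62,0,0]}]' 60; python3 go.py .493 .1244 .15 -11.9
```

```text
t 6.9 pos [ 0.4668 -0.0181  0.1538] yaw 78.05 tilt 0.7 F [ 1.  -0.1  2.2] w 0.303
dp cm [ 0.42 14.48 -0.39] rot [ 1.57   0.006 -0.012] deg 89.9
time: 7.32
tool_pos: [0.489, 0.1056, 0.1475]
tcp_rot: [0.655, 1.469, -0.65]
wrist_force: [-0.4, -0.3, 0.2]
width: 0.001
t 7.32 pos [0.489  0.1056 0.1475] yaw 42.14 tilt 0.2 F [-0.4 -0.3  0.2] w 0.001
dp cm [-0.24  1.56 -1.12] rot [ 0.943 -0.001 -0.004] deg 54.0
```

Run:
```python
from h import *
c='top';im,d=shot(c,'top8');cv2.imwrite('pics/t8n.png',cv2.resize(im[185:235,320:380][:,:,::-1],None,fx=12,fy=12,interpolation=cv2.INTER_NEAREST))
print(ray('top',[(225,230)],.041))
```

```text
[[0.39986788 0.25736759 0.041     ]]
```

View pics/t8n.png

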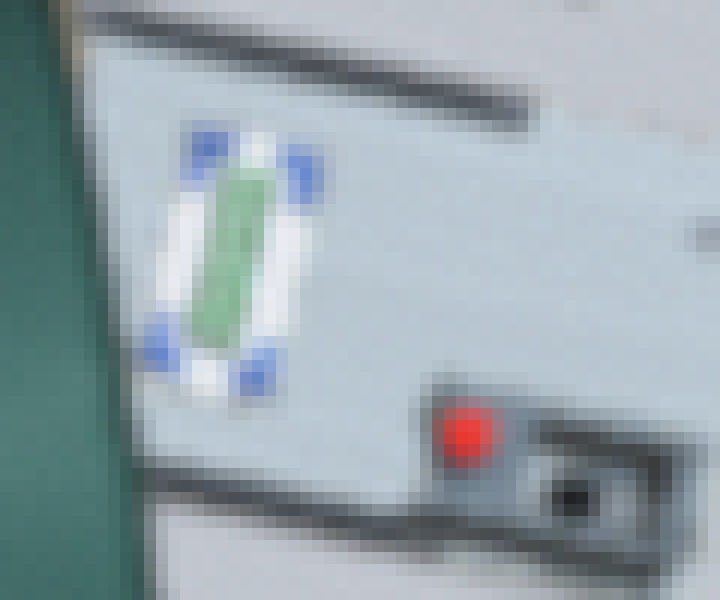

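Top view: the terminal lies square and centred between the four posts at about (338.5,206). Next I'll go round to the handle's +y side.

```bash
python3 -m creep '[{"grip":0,"dp":[0,0.5,-0.4],"rotation":[0.12,0,0]},{"grip":0,"dp":[0,1,-0.8],"rotation":[0.25,0,0]},{"grip":0,"dp":[0,1.5,-1.1],"rotation":[0.37,0,0]},{"grip":0,"dp":[0,1.5,-1.1],"rotation":[0.5,0,0]},{"grip":0,"dp":[0,1.5,-1.1],"rotation":[0.62,0,0]}]';python3 -m creep '[{"grip":0,"dp":[0,0,0],"rotation":[0.12,0,0]},{"grip":0,"dp":[0,0,0],"rotation":[0.25,0,0]},{"grip":0,"dp":[0,0,0],"rotation":[0.32,0,0]},{"grip":0,"dp":[0,0,0],"rotation":[0.32,0,0]}]'; python3 go.py .493 .1244 .068 -11.9
```

```text
time: 7.78
tool_pos: [0.4925, 0.1231, 0.1473]
tcp_rot: [1.125, 1.262, -1.12]
wrist_force: [-0.4, 0.1, 0.3]
width: 0.004
time: 8.12
tool_pos: [0.4924, 0.1226, 0.1473]
tcp_rot: [1.357, 1.108, -1.352]
wrist_force: [-0.3, 0.2, -0.7]
width: 0.001
t 8.12 pos [0.4924 0.1226 0.1473] yaw -11.41 tilt 0.18 F [-0.3  0.2 -0.7] w 0.001
dp cm [ 7.93  0.   -0.16] rot [ 0.009 -0.002 -0.002] deg 0.5
```

```bash
python3 -m creep '[{"grip":0,"dp":[2,0,-0.2],"rotation":[0,0,0]},{"grip":0,"dp":[4.5,0,-0.2],"rotation":[0.01,0,0]},{"grip":0,"dp":[6.5,0,-0.2],"rotation":[0.01,0,0]},{"grip":0,"dp":[7.7,0,-0.2],"rotation":[0.01,0,0]},{"grip":0,"dp":[7.7,0,-0.2],"rotation":[0.01,0,0]}]'; python3 go.py .4855 .0902 .068 -11.9
python3 - <<'E'
from h import *
c='scene';im,d=shot(c,c+'9');cv2.imwrite('pics/s9n.png',cv2.resize(im[150:250,270:390][:,:,::-1],None,fx=6,fy=6,interpolation=cv2.INTER_CUBIC))
E
```

```text
time: 8.53
tool_pos: [0.4905, 0.1243, 0.0671]
tcp_rot: [1.358, 1.107, -1.362]
wrist_force: [-0.3, 1.2, 0.1]
width: -0.004
t 8.53 pos [0.4905 0.1243 0.0671] yaw -11.81 tilt 0.2 F [-0.3  1.2  0.1] w -0.004
dp cm [-0.09  0.21  3.44] rot [0.001 0.    0.004] deg 0.2
```

View pics/s9n.png

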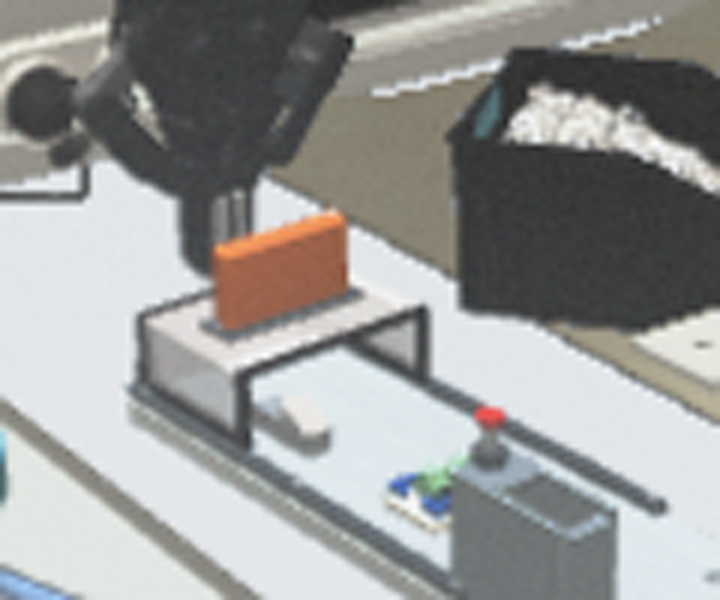

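```bash
python3 -m creep '[{"grip":0,"dp":[0,0.1,0.5],"rotation":[0,0,0]},{"grip":0,"dp":[0,0.2,1.0],"rotation":[0,0,0]},{"grip":0,"dp":[0,0.2,1.4],"rotation":[0,0,0]},{"grip":0,"dp":[0,0.2,1.7],"rotation":[0,0,0]},{"grip":0,"dp":[0,0.2,2.0],"rotation":[0,0,0]}]'; python3 go.py .4632 -.0175 .068 -11.9
python3 -m creep '[{"grip":0,"dp":[0,0,0.5],"rotation":[0,0,0]},{"grip":0,"dp":[0,0,1],"rotation":[0,0,0]},{"grip":0,"dp":[0,0,1.5],"rotation":[0,0,0]}]'; python3 go.py .4632 -.0175 .068 -11.9
```

```text
time: 9.0
tool_pos: [0.4917, 0.1049, 0.0709]
tcp_rot: [1.366, 1.103, -1.356]
wrist_force: [-0.7, 4.4, 1.7]
width: -0.0
t 9.0 pos [0.4917 0.1049 0.0709] yaw -11.96 tilt 0.31 F [-0.7  4.4  1.7] w -0.0
dp cm [ 0.24 -0.26 12.56] rot [-0.001 -0.004 -0.004] deg 0.3
time: 9.25
tool_pos: [0.4886, 0.0904, 0.0707]
tcp_rot: [1.365, 1.103, -1.356]
wrist_force: [0.7, 4.7, 3.8]
width: 0.002
t 9.25 pos [0.4886 0.0904 0.0707] yaw -11.92 tilt 0.3 F [0.7 4.7 3.8] w 0.002
dp cm [ 0.23 -0.26 11.08] rot [-0.    -0.004 -0.004] deg 0.3
```

```bash
python3 -m creep '[{"grip":0,"dp":[0,0,0.8],"rotation":[0,0,0]},{"grip":0,"dp":[0,0,1.6],"rotation":[0,0,0]},{"grip":0,"dp":[0,0,2.4],"rotation":[0,0,0]},{"grip":0,"dp":[0,0,3.2],"rotation":[0,0,0]},{"grip":0,"dp":[0,0,4],"rotation":[0,0,0]}]'; python3 go.py .4632 -.0175 .068 -11.9
python3 -m creep '[{"grip":0,"dp":[0,0,0.5],"rotation":[0,0,0]},{"grip":0,"dp":[0,0,1],"rotation":[0,0,0]},{"grip":0,"dp":[0,0,1.4],"rotation":[0,0,0]}]'; python3 go.py .4632 -.0175 .068 -11.9
```

```text
time: 9.67
tool_pos: [0.4802, 0.051, 0.0705]
tcp_rot: [1.365, 1.103, -1.357]
wrist_force: [0.8, 5.6, 4.7]
width: -0.002
t 9.67 pos [0.4802 0.051  0.0705] yaw -11.93 tilt 0.29 F [0.8 5.6 4.7] w -0.002
dp cm [ 0.22 -0.25  7.05] rot [-0.001 -0.004 -0.003] deg 0.3
time: 9.92
tool_pos: [0.4772, 0.0371, 0.0702]
tcp_rot: [1.365, 1.103, -1.357]
wrist_force: [1.0, 5.3, 2.9]
width: 0.0
t 9.92 pos [0.4772 0.0371 0.0702] yaw -11.94 tilt 0.25 F [1.  5.3 2.9] w 0.0
dp cm [ 0.2  -0.24  5.63] rot [-0.001 -0.003 -0.003] deg 0.3
```

```bash
python3 -m creep '[{"grip":0,"dp":[0,0,0.2],"rotation":[0,0,0]},{"grip":0,"dp":[0,0,0.4],"rotation":[0,0,0]},{"grip":0,"dp":[0,0,0.6],"rotation":[0,0,0]},{"grip":0,"dp":[0,0,0.8],"rotation":[0,0,0]}]'; python3 go.py .4632 -.0175 .068 -11.9
for i in 1; do python3 -m creep '[{"grip":0,"dp":[0,0,0.15],"rotation":[0,0,0]},{"grip":0,"dp":[0,0,0.3],"rotation":[0,0,0]},{"grip":0,"dp":[0,0,0.4],"rotation":[0,0,0]}]' >/dev/null; python3 go.py .4632 -.0175 .068 -11.9; done
python3 -m creep '[{"grip":0,"dp":[0,0,0.15],"rotation":[0,0,0]},{"grip":0,"dp":[0,0,0.3],"rotation":[0,0,0]},{"grip":0,"dp":[0,0,0.4],"rotation":[0,0,0]}]' >/dev/null; python3 go.py .4632 -.0175 .068 -11.9
```

```text
time: 10.25
tool_pos: [0.4754, 0.0295, 0.0699]
tcp_rot: [1.364, 1.103, -1.357]
wrist_force: [2.8, 4.8, 3.0]
width: 0.001
t 10.25 pos [0.4754 0.0295 0.0699] yaw -11.91 tilt 0.21 F [2.8 4.8 3. ] w 0.001
dp cm [ 0.17 -0.22  4.85] rot [-0.    -0.003 -0.003] deg 0.2
t 10.5 pos [0.4744 0.0255 0.0698] yaw -11.91 tilt 0.2 F [2.6 4.2 2.2] w 0.003
dp cm [ 0.17 -0.21  4.44] rot [-0.    -0.002 -0.002] deg 0.2
t 10.75 pos [0.4735 0.0216 0.0697] yaw -11.91 tilt 0.19 F [3.4 4.7 3.2] w -0.001
dp cm [ 0.16 -0.21  4.04] rot [-0.    -0.002 -0.002] deg 0.2
```

```bash
python3 -m creep '[{"grip":0,"dp":[0,0,0.15],"rotation":[0,0,0]},{"grip":0,"dp":[0,0,0.3],"rotation":[0,0,0]},{"grip":0,"dp":[0,0,0.3],"rotation":[0,0,0]}]' >/dev/null; python3 go.py .4632 -.0175 .068 -11.9
python3 -m creep '[{"grip":0,"dp":[0,0,0.15],"rotation":[0,0,0]},{"grip":0,"dp":[0,0,0.3],"rotation":[0,0,0]},{"grip":0,"dp":[0,0,0.3],"rotation":[0,0,0]}]' >/dev/null; python3 go.py .4632 -.0175 .068 -11.9
```

```text
t 11.0 pos [0.4728 0.0186 0.0696] yaw -11.92 tilt 0.17 F [1.6 3.6 2.4] w -0.001
dp cm [ 0.16 -0.19  3.73] rot [-0.    -0.002 -0.002] deg 0.2
t 11.25 pos [0.4721 0.0157 0.0695] yaw -11.92 tilt 0.16 F [2.3 3.  1.9] w -0.003
dp cm [ 0.15 -0.18  3.43] rot [-0.    -0.002 -0.002] deg 0.2
```

```bash
python3 -m creep '[{"grip":0,"dp":[0,0,0.15],"rotation":[0,0,0]},{"grip":0,"dp":[0,0,0.3],"rotation":[0,0,0]},{"grip":0,"dp":[0,0,0.3],"rotation":[0,0,0]}]' >/dev/null; python3 go.py .4632 -.0175 .068 -11.9
python3 -m creep '[{"grip":0,"dp":[0,0,0.1],"rotation":[0,0,0]},{"grip":0,"dp":[0,0,0.2],"rotation":[0,0,0]},{"grip":0,"dp":[0,0,0.2],"rotation":[0,0,0]}]' >/dev/null; python3 go.py .4632 -.0175 .068 -11.9
```

```text
t 11.5 pos [0.4715 0.0133 0.0696] yaw -11.95 tilt 0.21 F [3.6 5.5 0.6] w -0.0
dp cm [ 0.14 -0.18  3.19] rot [-0.001 -0.003 -0.002] deg 0.2
t 11.75 pos [0.4712 0.0118 0.0696] yaw -11.95 tilt 0.25 F [3.6 7.8 1.3] w 0.002
dp cm [ 0.15 -0.18  3.04] rot [-0.001 -0.004 -0.002] deg 0.3
```

```bash
for i in 1; do python3 -m creep '[{"grip":0,"dp":[0,0,0.15],"rotation":[0,0,0]},{"grip":0,"dp":[0,0,0.3],"rotation":[0,0,0]},{"grip":0,"dp":[0,0,0.3],"rotation":[0,0,0]}]' >/dev/null; python3 go.py .4632 -.0175 .068 -11.9; done
python3 -m creep '[{"grip":0,"dp":[0,0,0.15],"rotation":[0,0,0]},{"grip":0,"dp":[0,0,0.3],"rotation":[0,0,0]},{"grip":0,"dp":[0,0,0.3],"rotation":[0,0,0]}]' >/dev/null; python3 go.py .4632 -.0175 .068 -11.9
python3 -m creep '[{"grip":0,"dp":[0,0,0.15],"rotation":[0,0,0]},{"grip":0,"dp":[0,0,0.3],"rotation":[0,0,0]},{"grip":0,"dp":[0,0,0.3],"rotation":[0,0,0]}]' >/dev/null; python3 go.py .4632 -.0175 .068 -11.9
```

```text
t 12.0 pos [0.4706 0.009  0.0696] yaw -11.96 tilt 0.26 F [3.4 8.2 1.7] w 0.002
dp cm [ 0.14 -0.18  2.75] rot [-0.001 -0.004 -0.002] deg 0.3
t 12.25 pos [0.47   0.0062 0.0696] yaw -11.96 tilt 0.28 F [3.3 8.5 2. ] w -0.001
dp cm [ 0.15 -0.18  2.47] rot [-0.001 -0.004 -0.002] deg 0.3
t 12.5 pos [0.4695 0.0034 0.0696] yaw -11.97 tilt 0.29 F [4.2 9.2 2. ] w 0.0
dp cm [ 0.15 -0.18  2.17] rot [-0.001 -0.005 -0.002] deg 0.3
```

```bash
python3 -m creep '[{"grip":0,"dp":[0,0,0.15],"rotation":[0,0,0]},{"grip":0,"dp":[0,0,0.3],"rotation":[0,0,0]},{"grip":0,"dp":[0,0,0.3],"rotation":[0,0,0]}]' >/dev/null; python3 go.py .4632 -.0175 .068 -11.9
python3 -m creep '[{"grip":0,"dp":[0,0,0.1],"rotation":[0,0,0]},{"grip":0,"dp":[0,0,0.15],"rotation":[0,0,0]},{"grip":0,"dp":[0,0,0.15],"rotation":[0,0,0]}]' >/dev/null; python3 go.py .4632 -.0175 .068 -11.9
```

```text
t 12.75 pos [0.4687 0.     0.0696] yaw -11.93 tilt 0.23 F [4.2 7.3 1.6] w -0.001
dp cm [ 0.15 -0.18  1.83] rot [-0.001 -0.004 -0.002] deg 0.2
t 13.0 pos [ 0.4683 -0.0017  0.0696] yaw -11.93 tilt 0.21 F [3.8 5.6 2.5] w -0.003
dp cm [ 0.15 -0.17  1.65] rot [-0.    -0.003 -0.002] deg 0.2
```

```bash
python3 -m creep '[{"grip":0,"dp":[0,0,0.1],"rotation":[0,0,0]},{"grip":0,"dp":[0,0,0.1],"rotation":[0,0,0]}]' >/dev/null; python3 go.py .4632 -.0175 .068 -11.9
python3 -m creep '[{"grip":0,"dp":[0,0,0.1],"rotation":[0,0,0]},{"grip":0,"dp":[0,0,0.1],"rotation":[0,0,0]}]' >/dev/null; python3 go.py .4632 -.0175 .068 -11.9
```

```text
t 13.17 pos [ 0.4679 -0.0031  0.0695] yaw -11.91 tilt 0.16 F [2.1 3.4 2.2] w 0.0
dp cm [ 0.15 -0.17  1.51] rot [-0.    -0.002 -0.002] deg 0.2
t 13.33 pos [ 0.4672 -0.0045  0.0693] yaw -11.9 tilt 0.09 F [1.4 1.8 1. ] w 0.001
dp cm [ 0.12 -0.12  1.36] rot [ 0.    -0.001 -0.001] deg 0.1
```

```bash
for i in 1; do python3 -m creep '[{"grip":0,"dp":[0,0,0.07],"rotation":[0,0,0]},{"grip":0,"dp":[0,0,0.07],"rotation":[0,0,0]}]' >/dev/null; python3 go.py .4632 -.0175 .068 -11.9; done
python3 -m creep '[{"grip":0,"dp":[0,0,0.07],"rotation":[0,0,0]},{"grip":0,"dp":[0,0,0.07],"rotation":[0,0,0]}]' >/dev/null; python3 go.py .4632 -.0175 .068 -11.9
```

```text
t 13.5 pos [ 0.4669 -0.0051  0.0691] yaw -11.92 tilt 0.09 F [1.5 2.2 1.3] w 0.001
dp cm [ 0.11 -0.1   1.28] rot [-0.    -0.002 -0.   ] deg 0.1
t 13.67 pos [ 0.4668 -0.0054  0.0691] yaw -11.94 tilt 0.14 F [0.7 4.  0.1] w -0.0
dp cm [ 0.11 -0.1   1.26] rot [-0.001 -0.002 -0.   ] deg 0.1
```

```bash
python3 -m creep '[{"grip":0,"dp":[0,0,0.08],"rotation":[0,0,0]},{"grip":0,"dp":[0,0,0.08],"rotation":[0,0,0]}]' >/dev/null; python3 go.py .4632 -.0175 .068 -11.9
python3 -m creep '[{"grip":0,"dp":[0,0,0.05],"rotation":[0,0,0]},{"grip":0,"dp":[0,0,0.05],"rotation":[0,0,0]}]' >/dev/null; python3 go.py .4632 -.0175 .068 -11.9
```

```text
t 13.83 pos [ 0.4667 -0.0061  0.0691] yaw -11.93 tilt 0.14 F [ 0.9  4.4 -1. ] w 0.001
dp cm [ 0.11 -0.11  1.18] rot [-0.001 -0.002 -0.   ] deg 0.1
t 14.0 pos [ 0.4666 -0.0067  0.0691] yaw -11.92 tilt 0.13 F [-0.1  5.2 -2.4] w -0.001
dp cm [ 0.11 -0.11  1.13] rot [-0.    -0.002 -0.   ] deg 0.1
```

```bash
python3 -m creep '[{"grip":0,"dp":[0,0,0.05],"rotation":[0,0,0]},{"grip":0,"dp":[0,0,0.05],"rotation":[0,0,0]},{"grip":0,"dp":[0,0,0.05],"rotation":[0,0,0]}]' >/dev/null; python3 go.py .4632 -.0175 .068 -11.9
python3 -m creep '[{"grip":0,"dp":[0,0,0.05],"rotation":[0,0,0]},{"grip":0,"dp":[0,0,0.05],"rotation":[0,0,0]},{"grip":0,"dp":[0,0,0.05],"rotation":[0,0,0]}]' >/dev/null; python3 go.py .4632 -.0175 .068 -11.9
```

```text
t 14.25 pos [ 0.4665 -0.0069  0.0691] yaw -11.94 tilt 0.16 F [ 0.1  7.1 -2.5] w 0.001
dp cm [ 0.11 -0.1   1.1 ] rot [-0.001 -0.003 -0.   ] deg 0.2
t 14.5 pos [ 0.4664 -0.0071  0.0691] yaw -11.94 tilt 0.19 F [-0.   7.1 -2.4] w -0.002
dp cm [ 0.11 -0.1   1.08] rot [-0.001 -0.003 -0.   ] deg 0.2
```

```bash
python3 -m creep '[{"grip":0,"dp":[0,0,-0.1],"rotation":[0,0,0]},{"grip":0,"dp":[0,0,-0.2],"rotation":[0,0,0]},{"grip":0,"dp":[0,0,-0.2],"rotation":[0,0,0]}]' >/dev/null; python3 go.py .4632 -.0175 .068 -11.9
python3 -m creep '[{"grip":0,"dp":[0,0,-0.2],"rotation":[0,0,0]},{"grip":0,"dp":[0,0,-0.3],"rotation":[0,0,0]},{"grip":0,"dp":[0,0,-0.3],"rotation":[0,0,0]}]' >/dev/null; python3 go.py .4632 -.0175 .068 -11.9
```

```text
t 14.75 pos [ 0.4668 -0.0057  0.0692] yaw -11.91 tilt 0.12 F [ 0.2  4.9 -3. ] w 0.002
dp cm [ 0.11 -0.11  1.22] rot [-0.    -0.002 -0.   ] deg 0.1
t 15.0 pos [ 0.4687 -0.0034  0.07  ] yaw -11.89 tilt 0.2 F [0.4 0.1 0. ] w -0.004
dp cm [ 0.2  -0.25  1.49] rot [ 0.    -0.001 -0.003] deg 0.2
```

The force fell to zero about 3 mm back, so the guard is holding by itself. I'll retreat and check.

```bash
python3 -m creep '[{"grip":0,"dp":[0,0,-0.5],"rotation":[0,0,0]},{"grip":0,"dp":[0,0,-1.5],"rotation":[0,0,0]},{"grip":0,"dp":[-2,0,-3],"rotation":[0,0,0]},{"grip":0,"dp":[-5,0,-5],"rotation":[0,0,0]},{"grip":0,"dp":[-8,0,-7],"rotation":[0,0,0]}]' ; python3 -m creep '[{"grip":0,"dp":[-3,0,-3],"rotation":[0,0,0]},{"grip":0,"dp":[-5,0,-6],"rotation":[0,0,0]},{"grip":0,"dp":[-6,0,-9],"rotation":[0,0,0]},{"grip":0,"dp":[-6,0,-11],"rotation":[0,0,0]},{"grip":0,"dp":[-6,0,-11],"rotation":[0,0,0]}]'
python3 - <<'E'
from h import *
for c,r in(('scene',(270,400,160,260)),('top',(265,400,160,250))):
    im,d=shot(c,c+'10');a,b,e,f=r;cv2.imwrite(f'pics/{c}10c.png',cv2.resize(im[e:f,a:b][:,:,::-1],None,fx=5.5,fy=5.5,interpolation=cv2.INTER_CUBIC))
E
```

```text
time: 15.42
tool_pos: [0.4814, 0.0663, 0.1497]
tcp_rot: [1.362, 1.105, -1.361]
wrist_force: [1.7, -0.8, -0.0]
width: -0.001
time: 15.83
tool_pos: [0.5066, 0.1773, 0.212]
tcp_rot: [1.365, 1.105, -1.351]
wrist_force: [0.1, 1.1, -0.2]
width: 0.005
```

View pics/scene10c.png

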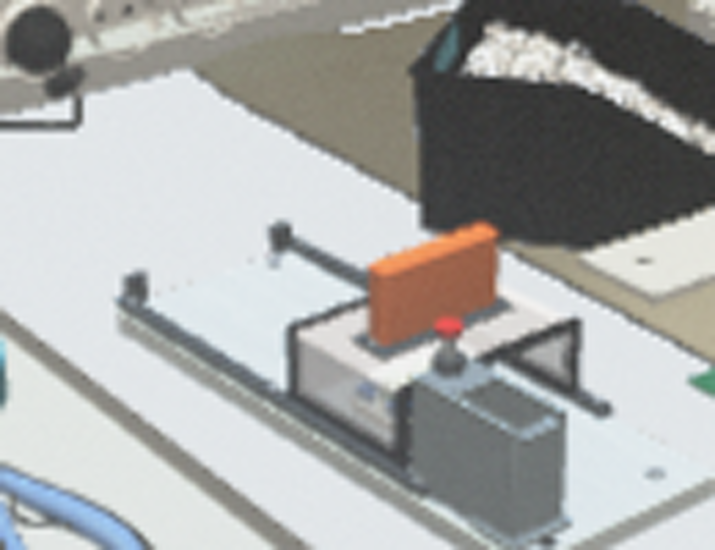

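View pics/top10c.png

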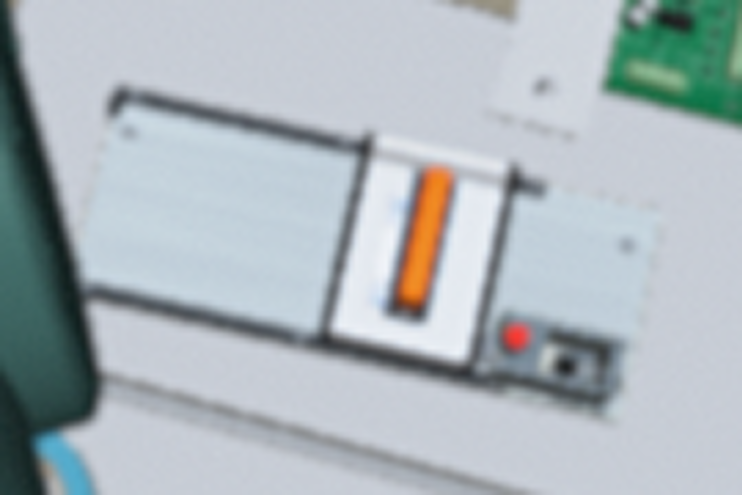

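View pics/top10.png

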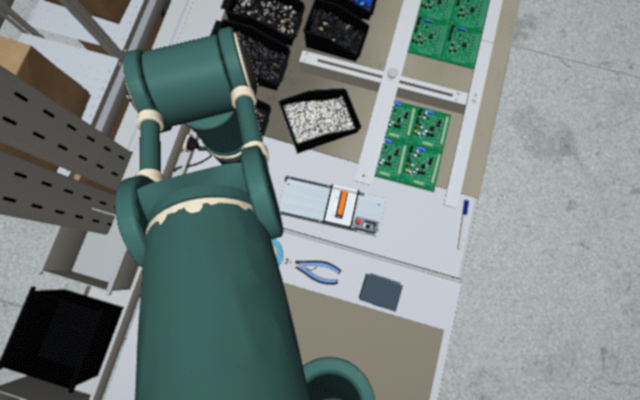

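The guard is shut: the handle stands over the nest at about (342,203) in the top view, with the hood in front of the catch. I'll wait half a second and compare the handle position and the spool.

```bash
python3 -m creep '[{"grip":0,"dp":[0,0,0],"rotation":[0,0,0]},{"grip":0,"dp":[0,0,0],"rotation":[0,0,0]},{"grip":0,"dp":[0,0,0],"rotation":[0,0,0]},{"grip":0,"dp":[0,0,0],"rotation":[0,0,0]},{"grip":0,"dp":[0,0,0],"rotation":[0,0,0]}]'
python3 - <<'E'
from h import *
i0=np.load('scene0.npz')['im'];i10=np.load('scene10.npz')['im'];im,d=shot('scene','scene11');im2,_=shot('top','top11')
cmp=lambda a,b,r:np.abs(a[r].astype(int)-b[r]).mean().round(2)
print('spool 0 vs 11',cmp(i0,im,np.s_[190:220,226:256]),'guard 10 vs 11',cmp(i10,im,np.s_[190:260,310:380]))
h=cv2.cvtColor(im2,cv2.COLOR_RGB2HSV);m=(h[...,0]<15)&(h[...,1]>150);m[:185]=0;m[230:]=0;m[:,:325]=0;m[:,352:]=0
v,u=np.nonzero(m);print(ray('top',[(u.mean(),v.mean())],.08))
cv2.imwrite('pics/s11.png',cv2.resize(im[170:260,215:390][:,:,::-1],None,fx=4,fy=4))
E
```

```text
time: 16.35
tool_pos: [0.5049, 0.1722, 0.2098]
tcp_rot: [1.364, 1.103, -1.359]
wrist_force: [-0.3, -0.0, 0.2]
width: -0.006
spool 0 vs 11 1.62 guard 10 vs 11 1.34
[[ 0.46377999 -0.02193171  0.08      ]]
```

View pics/s11.png

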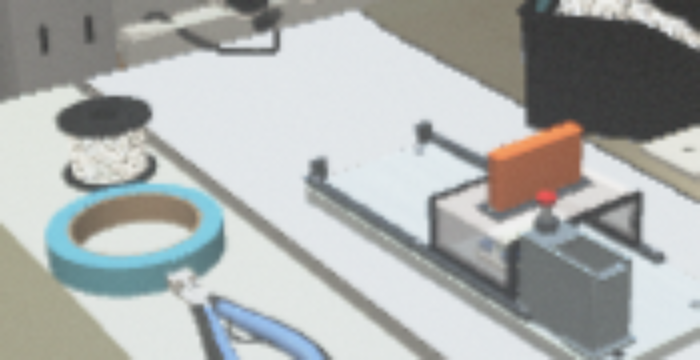

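The guard hasn't moved. The spool is still at (241,205), unchanged from the first picture.

```bash
python3 -c "
from workcell import bot
print(bot.finish_job())"
```

```text
the job is handed in; nothing more can be done
None
```

The terminal block is in the nest, the guard is latched shut over it, and I handed the job in at about 16.5 s of the 48 s allowed.

- **Terminal block:** My first grip was about 6 mm off centre along the block, so I let go and gripped it again. I lowered it between the nest posts; contact came at the expected height, with about 10 N when I settled it. A top view before closing the guard showed it square and centred between all four posts.
- **Guard:** I pushed the handle with closed fingers. The push rose to about 9–10 N, fell to about 2 N as the bolt dropped in, then rose gently to about 7 N at the buffer, well below ramming. When I backed off, the force fell to zero about 3 mm back, so the latch was holding. Pictures about 0.5 s apart, with the arm clear, show the guard unmoved and the handle over the nest.
- **Spool:** It is unchanged between the first and last pictures.

**Disagreements in the measurements:** The two cameras differed by about 3 mm on where the nest was, so I worked from positions relative to the robot. The force rise at the buffer was softer at first than the stated 4 N/mm, so the release test is the firmer evidence of latching. I did not get a top view of the block after closing; in the side view only part of the nest shows through the hood.

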